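Lay a battery pack on its side on the inspection plate

ROBOT

A 7-joint arm with a two-finger parallel gripper is mounted at the origin on the work surface. World frame = base frame: x ahead of the robot, y to its left, z up, the work surface at z = 0. Lengths are in m, angles in rad, forces in N, time in s.
With the tool pointing down it reaches from about 0.4 to 0.85 m from the base axis. Payload 4.5 kg.
Tool frame: the origin (TCP) lies at the very end of the fingers, on their centre line; the grasp point (between the pads) lies 19 mm behind it (tcp_to_grasp is the z of the grasp point in the tool frame, in m); z points along the fingers, y is the line along which they close (so a half turn about z gives the same grasp; the last joint's range is limited). The gripper opens to 88 mm and grips with 3 to 60 N. Pads are 18 mm wide; open, the fingers measure 123 mm over their backs; the gripper's body (75 mm by 187 mm) begins 45 mm behind the grasp point.
Start: joints at [1.326, 0.689, -0.195, 1.565, 0.157, 0.902, -0.215], TCP at [0.172, -0.601, 0.239] pointing down, gripper open.
Joint ranges: [-3.01, 3.01], [-0.46, 2.08], [-1.47, 1.51], [0.13, 2.56], [-1, 4.14], [0.04, 2.09], [-2.66, 2.66]. Speed limits (rad/s): [2.57, 2.57, 3.14, 3.14, 3.14, 3.14, 3.14].

INTERFACE

Orientations are given as a unit quaternion [x, y, z, w].
In Python, from plant import * gives the robot as it stands. The module is installed in compiled form; this text tells all that it offers.
- The arm moves only by the shell command python3 -m jog 'ROWS' [OPENING] [FORCE]. ROWS is JSON, a list that holds one entry, the list of rows, each a list of 6 numbers: the shift along the tool's x, y, z in m, then the turn, a rotation vector about the tool's x, y, z in rad. In form: [[[dx, dy, dz, ax, ay, az], ...]]. A call has 1 to 12 rows; each row shifts and turns the commanded pose from where the row before left it, along the tool's axes as they then stand; what a row does not reach is not made up. A row lasts 1/8 s, in which the tool goes at most 62.5 mm and 10.7 degrees, less where a joint would pass 70% of its speed; a pose out of reach is approached as far as the arm can. A call with a gripper value outside its range is refused whole. OPENING is the finger opening in m, from 0 to 0.0881, set as the call begins (- or left out, the last holds). The fingers move at their own pace and stop on an object; FORCE is the grip in N (left out, the last holds). Time passes only in rows, so rows that do not move let the fingers close. It gives the time, the measured TCP pose, the force, the opening and the grip force at its end, in the units of the state.
- get_state(): the state, without advancing time (a new reading comes with each control period).
- snapshot(name): name is "scene" or "top" or "wrist"; returns a dict with "frame" (384x512x3 uint8, red, green, blue), "mtx" (3x3 intrinsics, pixels), "xyz" and "orientation" of the camera in the world; the wrist camera has in their place "mount" (4x4, takes a point from camera to tool coordinates, whose origin is the TCP and whose axes are the flange's). Camera axes: x right, y down, z forward; pixel columns grow to the right and rows downward; lengths in m; the calibration is good to about 2 mm. The wrist camera is an equidistant fisheye: a pixel r from the principal point sees the ray r / f radians off the axis. A picture is of the moment at which its call begins: read the wrist's pose just before it. There is no depth.
- finish_job(): hands the job in; it is judged then, once.
The state is a dict: "clock": time; "q": joint angles; "qd": joint speeds; "joint_torque": joint torques, N m; "tool_pos": TCP position; "eef_rot": TCP orientation; "contact_force": force on the tool from outside, world axes, zero at the start; "moment": the same for the moment, N m; "opening": opening from 0.0 (shut) to 1.0 (fully open); "finger_force": force on a finger pad.
Only numpy, scipy, OpenCV 4.12 (cv2) and the standard library are available. Lean on these libraries where they do the work, as an engineer would, in place of code of your own. Each camera call takes 0.05 s, during which the arm holds its last target. There are 200 camera calls.

TASK

Slide the upright battery pack along the bench, gold contacts trailing, until its foot stands square against the edge of the green inspection plate; then push high on the contact face to tip it over the edge, so that it lies flat on the plate with the gold contacts facing up. Then push the lying pack along the plate until it is square against the metal pad of the orange end stop and pressed firmly home (5 to 10 newtons beyond what it takes to slide it), and let go. Ease the pack over without flinging it, never press on it harder than about 20 newtons, and leave the other things on the bench alone.

Things in the scene. Friction and masses are not known exactly. Their poses are not given: they have to be found in the camera images.
- case: Battery pack: loose box 74 mm deep (its x), 95 wide (y), 95 tall (z); lower 40 mm grey and heavy, upper part white, blue patches on top and narrow sides. 0.45 to 0.8 kg, centre of mass about 41 mm above the foot. Origin: centre of its underside. Starts upright on the bench, +x face towards the plate's front edge, 20 to 60 mm short of it, turned up to 5 degrees; 5 gold contacts on the -x face.
- case_top (a point): Centre of the pack's top face, 95 mm along its z; axes as the pack's. This end meets the end stop once the pack lies on the plate. Sliding the pack takes about 1 to 8 N (friction varies), on top of which comes any pressing; tipping it takes under about 6 N if the fingers follow the face round its arc about the edge; a level push rubs down the face and jams.
- contacts (a point): Centre of the black panel with gold contacts, on the pack's -x face, 67.5 mm above its underside; axes as the pack's. Pushed here while it stands free the pack may topple short of the plate; pushed 35 mm above the bench or lower it slides, but once its foot meets the plate, 4 N beyond the sliding force at that height starts to lift its heel.
- plate: Green inspection plate fixed to the bench, 200 mm long (its x), 130 wide (y), 12 thick. Origin: centre of its underside, on the bench; z up. Its front edge, at x = -100 mm, is the stop for the pack's foot; +x is the way to slide, tip and push the pack, roughly to the robot's left (world +y). For low pushes lean the tool so that the fingertips lead and only they touch the pack.
- stop: Orange end stop fixed on the plate, 25 mm long (its x), 70 wide (y), 40 high. Origin: centre of its underside, on the plate's top; axes as the plate's. On its -x side a rigid metal pad is wound out by an amount not measured: the pad's face lies anywhere from x = -20.5 to -40.5 mm. A brass spring pin stands 4 mm out of it (under 1 N to press flush). Find the pad by the felt force.
- slidebox: Bystander: slide box, white with a green layer and clear lid, 100 x 80 x 48 mm, loose. Origin: centre of its underside.
- rack: Bystander: metal block with rows of small pins, 130 x 70 x 48 mm, loose. Origin: centre of its underside.
- binder: Bystander: blue binder lying flat, 150 x 100 x 20 mm, loose. Origin: centre of its underside.
- spray: Bystander: steel spray bottle with black head, 60 mm across, 196 mm tall, loose, standing. Origin: centre of its underside.

How it is judged:
By the outcome, as a careful person would: the job done as asked, in the order asked, and still so for the second after the job is handed in, with the robot touching nothing.
It also fails if it takes over 72 s, if anything falls off the work surface, if the arm or the gripper's body presses on something with over 40 N, if the wrist force passes 120 N, or if a joint passes its speed limit or range.

## Working session

There is one attempt and no reset: what is moved stays moved. The work goes in short steps, Python scripts to look and compute and a shell command to move; the robot and the scene stay as the last step left them, time stands still between calls to the robot, and variables do not carry over. Pictures are saved under pics/ and viewed, at most 10 in all, crops included, and the job is handed in when it is done.

```bash
mkdir -p pics
python3 - <<'E'
from plant import *
import cv2
s=get_state(); print({k:(v if not hasattr(v,'round') else v) for k,v in s.items()})
for n in ["scene","top"]:
    d=snapshot(n); cv2.imwrite(f"pics/{n}0.png",d["frame"][:,:,::-1]); print(n,d["mtx"],d["xyz"],d["orientation"])
E
```

```text
{'clock': 0.0, 'q': array([ 1.32584279,  0.68996295, -0.19450228,  1.56636843,  0.15728493,
        0.902483  , -0.21512654]), 'qd': array([ 0.00097317,  0.00066309, -0.00110487, -0.00150569,  0.00039185,
        0.00010158,  0.00022571]), 'joint_torque': array([ 2.16493127e-04, -5.27563512e+01, -1.26640566e+00, -1.53428507e+01,
       -5.25018037e-02,  6.60380727e-03,  1.88407257e-04]), 'tool_pos': array([ 0.17174661, -0.60027243,  0.23791635]), 'eef_rot': array([ 9.90299405e-01,  1.38946931e-01, -1.91365644e-04, -8.96048559e-04]), 'contact_force': array([-0.4678879 ,  0.08140081,  0.20031858]), 'moment': array([ 0.03997245,  0.00903295, -0.03718102]), 'finger_force': 0.0, 'opening': 1.0004511946101007}
scene [[495.31172883   0.         259.21651069]
 [  0.         495.31172883 182.84689085]
 [  0.           0.           1.        ]] [ 1.07495926 -0.17759987  1.04547356] [ 0.85042651  0.45672634 -0.12129867 -0.23121946]
top [[352.93827561   0.         255.13284595]
 [  0.         352.93827561 195.75884625]
 [  0.           0.           1.        ]] [0.45035511 0.14207556 0.96274835] [ 0.71090462 -0.69838699  0.05443242 -0.06250875]
```

Run:
```python
import cv2,numpy as np
for n in ["scene","top"]:
    i=cv2.imread(f"pics/{n}0.png"); cv2.imwrite(f"pics/{n}0b.png",cv2.resize(i,(800,600),interpolation=cv2.INTER_CUBIC))
```

```text
(no output)
```

View pics/scene0b.png

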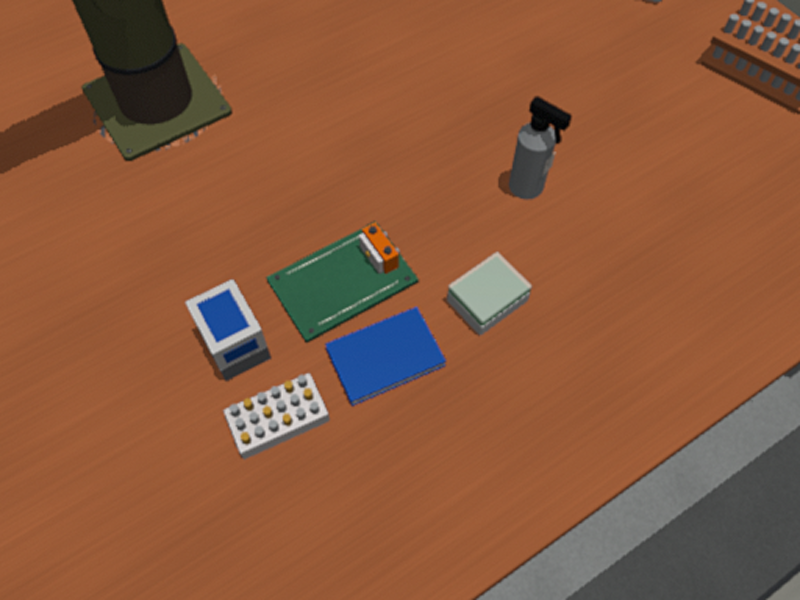

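View pics/top0b.png

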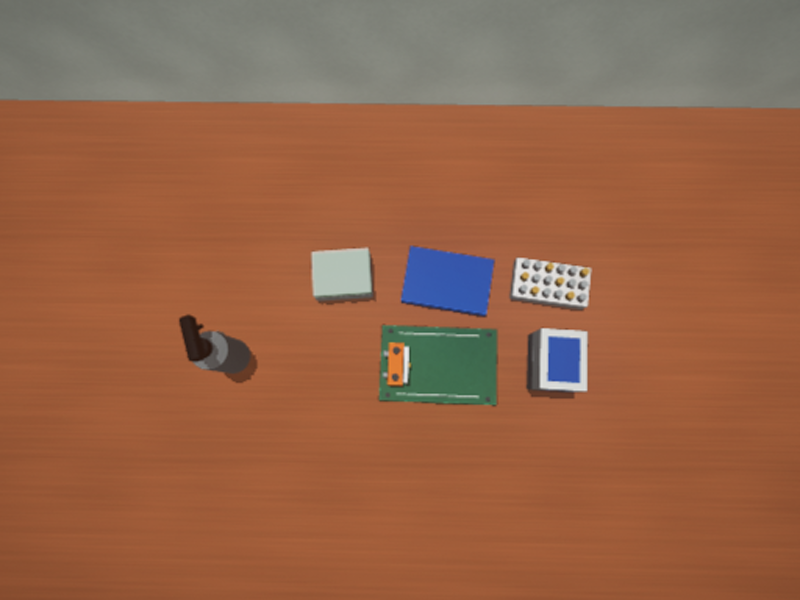

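The scene view shows the pack upright at about (228,325), with the plate at (340,280) and the orange stop at (380,250). The top view shows the plate with corners near (381,325), (497,328), (497,405), (380,403), the pack top at (564,360) and the rack just above it at (552,283). I'll take an enlarged crop for the corners.

Run:
```python
import cv2
i=cv2.imread("pics/top0.png")[150:265,230:390]
cv2.imwrite("pics/crop1.png",cv2.resize(i,None,fx=5,fy=5,interpolation=cv2.INTER_CUBIC))
```

```text
(no output)
```

View pics/crop1.png

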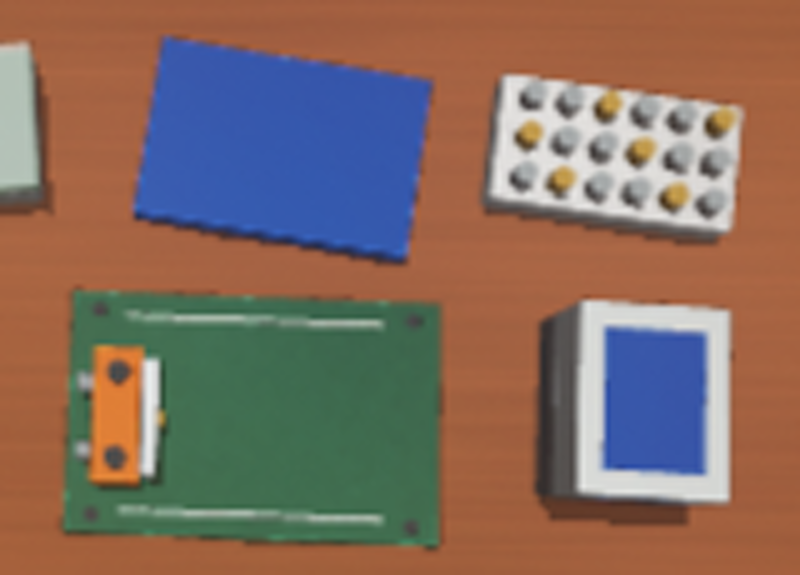

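```bash
cat > h.py <<'E'
import numpy as np,cv2
from scipy.spatial.transform import Rotation as R
from scipy.optimize import least_squares
M=np.array([[352.93827561,0,255.13284595],[0,352.93827561,195.75884625],[0,0,1]])
C=np.array([0.45035511,0.14207556,0.96274835]);Q=R.from_quat([0.71090462,-0.69838699,0.05443242,-0.06250875])
def back(uv,z):
    uv=np.atleast_2d(uv); d=Q.apply(np.c_[uv,np.ones(len(uv))]@np.linalg.inv(M).T); return (C+d*((z-C[2])/d[:,2])[:,None])[:,:2]
def crop(c,k=5,o=(230,150)): return (np.array(c)+.5)/k-.5+np.array(o)
def fit(P,L,W):  # corner order matches rectangle (+L,-?) found by trial
    m=np.array([[1,1],[-1,1],[-1,-1],[1,-1]])/2*[L,W]
    # local: x-> plate +x (left in image), y -> image down (world -x)
    m[:,1]*=1
    def f(p): c,s=np.cos(p[2]),np.sin(p[2]); return (m@np.array([[c,s],[-s,c]])+p[:2]-P).ravel()
    r=least_squares(f,[*P.mean(0),np.pi/2]); return r.x,np.sqrt(np.mean(r.fun**2))
E
python3 - <<'E'
from h import *
# order +x+y,-x+y,-x-y,+x-y ; plate +x=world +y => plate +y = world -x = image down
pl=back(crop([(64,530),(438,547),(441,304),(74,290)]),.012)
pk=back(crop([(578,495),(729,502),(731,311),(581,300)]),.095)
ft=back(crop([(538,497),(541,325)]),0)
a,e=fit(pl,.2,.13); print("plate",a,np.degrees(a[2]),e); b,e2=fit(pk,.074,.095); print("pack",b,np.degrees(b[2]),e2)
th=a[2]; A=np.array([[np.cos(th),np.sin(th)],[-np.sin(th),np.cos(th)]])
loc=lambda p:(A@(np.atleast_2d(p)-a[:2]).T).T
print("pack in plate",loc(b[:2]),"front foot",loc(ft), np.degrees(b[2]-th))
print("pad top face",loc(back(crop([(154,475),(159,360)]),.045)), "stop",loc(back(crop([(90,480),(137,485),(143,350),(94,346)]),.052)))
print("rack top",loc(back(crop([(502,75),(742,107),(730,235),(488,205)]),.048)),"binder",loc(back(crop([(408,262),(137,215)]),.02)))
E
```

```text
plate [0.50935192 0.08483718 1.54814538] 88.70219617245382 0.0006056832610240498
pack [ 0.51515862 -0.10600097  1.52786622] 87.54028603594047 0.0005203353776875954
pack in plate [[-0.19065768 -0.01012751]] front foot [[-0.1546573   0.03625662]
 [-0.15601432 -0.0569196 ]] -1.1619101365133502
pad top face [[ 0.05248796  0.03426846]
 [ 0.05218726 -0.02514817]] stop [[ 0.08510962  0.03833829]
 [ 0.06099564  0.03988198]
 [ 0.06068453 -0.02934152]
 [ 0.08611459 -0.03039503]]
rack top [[-0.12438996 -0.18406878]
 [-0.25132427 -0.1715151 ]
 [-0.24397189 -0.1024228 ]
 [-0.11749618 -0.11340998]] binder [[-0.08002487 -0.08577628]
 [ 0.06702673 -0.10571988]]
```

```bash
python3 -m jog '[[[0.0437,-0.0288,0,0,0,0],[0.0437,-0.0288,0,0,0,0],[0.0437,-0.0288,0,0,0,0],[0.0437,-0.0288,0,0,0,0],[0.0437,-0.0288,0,0,0,0],[0.0437,-0.0288,0,0,0,0],[0.0437,-0.0288,0,0,0,0],[0.0437,-0.0288,0,0,0,0],[0.0437,-0.0288,0,0,0,0],[0.0437,-0.0288,0,0,0,0]]]' 0.04
python3 -m jog '[[[0,0,0,0,0,-0.181],[0,0,0,0,0,-0.181],[0,0,0,0,0,-0.181],[0,0,0,0,0,-0.181],[0,0,0,0,0,-0.181],[0,0,0,0,0,-0.181],[0,0,0,0,0,-0.181],[0,0,0,0,0.153,0],[0,0,0,0,0.153,0],[0,0,0,0,0.153,0],[0,0,0,0,0.153,0],[0,0,0,0,0,0]]]'
cat > st.py <<'E'
from plant import *; from h import *
s=get_state(); r=R.from_quat(s["eef_rot"]); T=R.from_euler('z',1.54815)
O=np.array([.50935,.08484,0]); p=T.inv().apply(s["tool_pos"]-O); m=(T.inv()*r).as_matrix()
print("t",round(s["clock"],2),"plate p",p.round(4),"F",T.inv().apply(s["contact_force"]).round(2),"op",round(float(s["opening"]),2))
print("axes x,y,z",m[:,0].round(3),m[:,1].round(3),m[:,2].round(3),"q",s["q"].round(2))
E
python3 st.py
```

```text
clock: 1.35
tool_pos: [0.5136, -0.2023, 0.2385]
eef_rot: [0.99, 0.139, -0.0, -0.0]
contact_force: [0.5, -0.6, 0.3]
opening: 0.456
finger_force: 0.0
clock: 2.85
tool_pos: [0.5116, -0.2072, 0.2356]
eef_rot: [0.685, 0.663, 0.215, -0.211]
contact_force: [0.1, -0.5, -0.5]
opening: 0.452
finger_force: 0.0
t 2.85 plate p [-0.2919 -0.0088  0.2356] F [-0.49 -0.07 -0.5 ] op 0.45
axes x,y,z [ 0.818 -0.01   0.575] [-0.009 -1.    -0.004] [ 0.575 -0.002 -0.818] q [ 1.    0.9  -0.81  1.55  0.03  1.1   0.3 ]
```

```bash
python3 -m jog '[[[0,-0.004,0,0.0065,0,-0.009],[-0.0201,0,0.038,0,0,0],[-0.0201,0,0.038,0,0,0],[-0.0201,0,0.038,0,0,0],[-0.0201,0,0.038,0,0,0],[-0.0101,0,0.019,0,0,0],[-0.0101,0,0.019,0,0,0],[0,0,0,0,0,0],[0,0,0,0,0,0]]]'; python3 st.py
```

```text
clock: 3.98
tool_pos: [0.5101, -0.1771, 0.0265]
eef_rot: [0.679, 0.67, 0.215, -0.211]
contact_force: [0.6, -0.5, 0.3]
opening: 0.449
finger_force: 0.0
t 3.98 plate p [-0.2618 -0.0067  0.0265] F [-0.45 -0.58  0.26] op 0.45
axes x,y,z [0.819 0.008 0.574] [ 0.009 -1.     0.002] [ 0.574  0.004 -0.819] q [ 0.92  1.18 -0.7   1.67  0.16  0.74  0.35]
```

```bash
python3 -m jog '[[[0.0082,0,0.0057,0,0,0],[0.0082,0,0.0057,0,0,0],[0.0041,0,0.0029,0,0,0],[0.0025,0,0.0017,0,0,0],[0.0025,0,0.0017,0,0,0],[0.0025,0,0.0017,0,0,0],[0.0025,0,0.0017,0,0,0]]]'; python3 st.py
```

```text
clock: 4.85
tool_pos: [0.5108, -0.1418, 0.0257]
eef_rot: [0.68, 0.669, 0.214, -0.21]
contact_force: [-0.2, -5.4, 3.0]
opening: 0.451
finger_force: 2.8
t 4.85 plate p [-0.2266 -0.0066  0.0257] F [-5.37  0.06  2.96] op 0.45
axes x,y,z [0.82  0.006 0.572] [ 0.006 -1.     0.002] [ 0.572  0.002 -0.82 ] q [ 0.88  1.16 -0.7   1.73  0.15  0.66  0.31]
```

```bash
python3 -m jog '[[[0.00328,0,0.00229,0,0,0],[0.00328,0,0.00229,0,0,0],[0.00328,0,0.00229,0,0,0],[0.00328,0,0.00229,0,0,0]]]'; python3 st.py;  python3 -m jog '[[[0.00328,0,0.00229,0,0,0],[0.00328,0,0.00229,0,0,0],[0.00328,0,0.00229,0,0,0],[0.00328,0,0.00229,0,0,0]]]'; python3 st.py
```

```text
clock: 5.35
tool_pos: [0.511, -0.1257, 0.0257]
eef_rot: [0.68, 0.669, 0.214, -0.21]
contact_force: [-0.3, -5.5, 4.0]
opening: 0.452
finger_force: 2.8
t 5.35 plate p [-0.2105 -0.0064  0.0257] F [-5.51  0.2   3.99] op 0.45
axes x,y,z [0.82  0.006 0.572] [ 0.006 -1.     0.002] [ 0.572  0.002 -0.82 ] q [ 0.86  1.16 -0.7   1.76  0.15  0.62  0.29]
clock: 5.85
tool_pos: [0.5111, -0.1097, 0.0257]
eef_rot: [0.68, 0.669, 0.214, -0.21]
contact_force: [0.3, -5.9, 3.7]
opening: 0.454
finger_force: 2.8
t 5.85 plate p [-0.1944 -0.0062  0.0257] F [-5.94 -0.39  3.67] op 0.45
axes x,y,z [0.82  0.006 0.572] [ 0.006 -1.     0.002] [ 0.572  0.002 -0.82 ] q [ 0.84  1.16 -0.7   1.78  0.14  0.59  0.27]
```

```bash
python3 -m jog '[[[0.00164,0,0.00115,0,0,0],[0.00164,0,0.00115,0,0,0]]]' >/dev/null; python3 st.py|head -1;  python3 -m jog '[[[0.00164,0,0.00115,0,0,0],[0.00164,0,0.00115,0,0,0]]]'>/dev/null; python3 st.py|head -1
python3 - <<'E'
from plant import *; import cv2
i=snapshot("top")["frame"][150:265,230:390,::-1]
cv2.imwrite("pics/crop2.png",cv2.resize(i,None,fx=5,fy=5,interpolation=cv2.INTER_CUBIC))
E
```

```text
t 6.1 plate p [-0.19   -0.006   0.0257] F [-5.32  0.22  4.31] op 0.46
t 6.35 plate p [-0.186  -0.006   0.0257] F [-5.21  0.66  4.21] op 0.46
```

View pics/crop2.png

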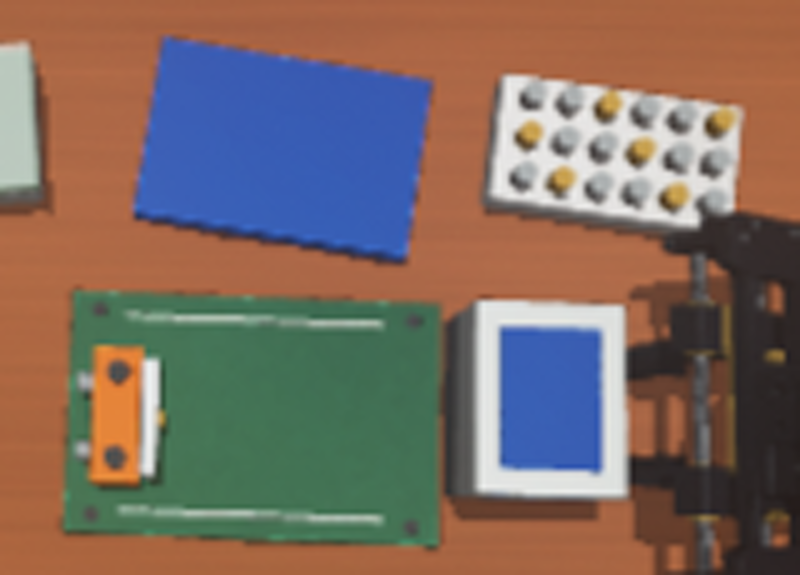

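```bash
cat >> h.py <<'E'
a=np.array([.50935192,.08483718,1.54814538])
def loc(p):
    th=a[2]; return (np.array([[np.cos(th),np.sin(th)],[-np.sin(th),np.cos(th)]])@(np.atleast_2d(p)-a[:2]).T).T
E
python3 - <<'E'
from h import *
pk=back(crop([(472,494),(627,499),(626,306),(478,299)]),.095)
b,e=fit(pk,.074,.095); print(loc(b[:2])+[.037,0],np.degrees(b[2]-a[2]),e)
print(loc(back(crop([(447,494),(450,320)]),0)))
E
```

```text
[[-0.10294175 -0.00929612]] -0.3766391545363527 0.0004947070737869025
[[-0.10577699  0.03666605]
 [-0.10633527 -0.05767874]]
```

The crop shows the pack upright and nearly square, its foot edge (x≈449) just short of the plate edge (x≈440). That leaves about 3–5 mm to go.

```bash
python3 -m jog '[[[0.00082,0,0.00057,0,0,0],[0.00082,0,0.00057,0,0,0]]]' >/dev/null; python3 st.py|head -1;  python3 -m jog '[[[0.00082,0,0.00057,0,0,0]]]'>/dev/null; python3 st.py|head -1; python3 -m jog '[[[0.00082,0,0.00057,0,0,0]]]'>/dev/null; python3 st.py|head -1
```

```text
t 6.65 plate p [-0.1838 -0.0058  0.0257] F [-4.85  0.31  2.88] op 0.46
t 6.78 plate p [-0.1828 -0.0058  0.0257] F [-5.06 -0.46  3.81] op 0.45
t 6.9 plate p [-0.1825 -0.0058  0.0256] F [-9.09  0.21  5.63] op 0.45
```

```bash
python3 -m jog '[[[0.00041,0,0.00029,0,0,0]]]' >/dev/null; python3 st.py|head -1;  python3 -m jog '[[[0.00041,0,0.00029,0,0,0]]]'>/dev/null; python3 st.py|head -1
```

```text
t 7.03 plate p [-0.1824 -0.0058  0.0256] F [-9.83  1.43  7.2 ] op 0.45
t 7.15 plate p [-0.1824 -0.0059  0.0256] F [-11.54   1.45   7.17] op 0.45
```

```bash
python3 -m jog '[[[-0.0041,0,-0.0029,0,0,0],[-0.0082,0,-0.0057,0,0,0],[0.0143,0,-0.0205,0,0,0],[0.0143,0,-0.0205,0,0,0],[0.0066,0,0.0046,0,0,0],[0,0,0,0,0,0]]]' >/dev/null; python3 st.py
python3 - <<'E'
from plant import *; import cv2
i=snapshot("top")["frame"][150:265,230:390,::-1]
j=snapshot("scene")["frame"][120:300,80:300,::-1]
cv2.imwrite("pics/crop3.png",cv2.vconcat([cv2.resize(i,(600,430)),cv2.resize(j,(600,490))])[:,:])
v=cv2.hconcat([cv2.resize(i,(400,288)),cv2.resize(j,(352,288))]);cv2.imwrite("pics/c3.png",v)
E
```

```text
t 7.9 plate p [-0.1855 -0.0044  0.0753] F [0.56 0.77 0.69] op 0.46
axes x,y,z [0.818 0.008 0.575] [ 0.011 -1.    -0.001] [ 0.575  0.007 -0.818] q [ 0.84  1.08 -0.74  1.8   0.11  0.64  0.25]
```

View pics/c3.png

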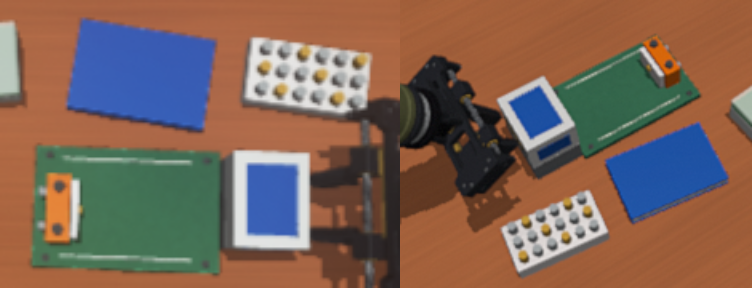

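The views show the pack upright, flush and square against the plate's front edge, with the fingers behind it and the rack untouched. Next I'll compute the arc rows.

```bash
python3 - <<'E'
import numpy as np
f=lambda p:np.array([-74*np.cos(p)+68*np.sin(p),74*np.sin(p)+68*np.cos(p)])
for d in range(0,66,3):
    D=(f(np.radians(d+3))-f(np.radians(d)))/1.5   # mm per 2 deg
    print(d,"dX %.2f dZ %.2f"%(D@[.819,.574],D@[.574,-.819]), f(np.radians(d)).round(1))
E
python3 -m jog '[[[0.00164,0,0.00115,0,0,0],[0.0012,0,0.0008,0,0,0]]]' >/dev/null; python3 st.py|head -1
```

```text
0 dX 3.44 dZ -0.66 [-74.  68.]
3 dX 3.47 dZ -0.48 [-70.3  71.8]
6 dX 3.50 dZ -0.30 [-66.5  75.4]
9 dX 3.51 dZ -0.12 [-62.5  78.7]
12 dX 3.51 dZ 0.07 [-58.2  81.9]
15 dX 3.50 dZ 0.25 [-53.9  84.8]
18 dX 3.48 dZ 0.43 [-49.4  87.5]
21 dX 3.45 dZ 0.62 [-44.7  90. ]
24 dX 3.42 dZ 0.80 [-39.9  92.2]
27 dX 3.37 dZ 0.97 [-35.1  94.2]
30 dX 3.31 dZ 1.15 [-30.1  95.9]
33 dX 3.25 dZ 1.32 [-25.   97.3]
36 dX 3.18 dZ 1.49 [-19.9  98.5]
39 dX 3.09 dZ 1.65 [-14.7  99.4]
42 dX 3.00 dZ 1.81 [ -9.5 100. ]
45 dX 2.90 dZ 1.97 [ -4.2 100.4]
48 dX 2.80 dZ 2.12 [  1.  100.5]
51 dX 2.68 dZ 2.26 [  6.3 100.3]
54 dX 2.56 dZ 2.40 [11.5 99.8]
57 dX 2.43 dZ 2.53 [16.7 99.1]
60 dX 2.30 dZ 2.65 [21.9 98.1]
63 dX 2.15 dZ 2.77 [27.  96.8]
t 8.25 plate p [-0.1832 -0.0049  0.0753] F [-1.71  0.48  0.02] op 0.45
```

```bash
python3 -m jog '[[[0.0034,0,-0.0007,0,0,0],[0.0035,0,-0.0005,0,0,0],[0.0035,0,-0.0004,0,0,0]]]' >/dev/null; python3 st.py|head -1; python3 -m jog '[[[0.0035,0,-0.0002,0,0,0],[0.0035,0,-0.0001,0,0,0],[0.0035,0,0.0000,0,0,0]]]' >/dev/null; python3 st.py|head -1
```

```text
t 8.62 plate p [-0.1756 -0.005   0.0832] F [-1.89  1.52 -1.63] op 0.45
t 9.0 plate p [-0.167  -0.005   0.0896] F [-2.64  0.84  0.12] op 0.45
```

```bash
python3 -m jog '[[[0.0035,0,0.0001,0,0,0],[0.0035,0,0.0002,0,0,0],[0.0035,0,0.0004,0,0,0],[0.0035,0,0.0005,0,0,0],[0.0035,0,0.0006,0,0,0]]]' >/dev/null; python3 st.py|head -1; python3 -m jog '[[[0.0034,0,0.0008,0,0,0],[0.0034,0,0.0009,0,0,0],[0.0034,0,0.001,0,0,0],[0.0033,0,0.0011,0,0,0]]]' >/dev/null; python3 st.py|head -1
```

```text
t 9.62 plate p [-0.1515 -0.0049  0.0981] F [-1.31  0.35 -0.05] op 0.46
t 10.12 plate p [-0.1382 -0.0048  0.1027] F [ 0.02 -0.77  0.3 ] op 0.45
```

```bash
python3 - <<'E'
from plant import *; import cv2
i=snapshot("top")["frame"][190:255,280:380,::-1]
j=snapshot("scene")["frame"][150:290,90:290,::-1]
v=cv2.hconcat([cv2.resize(i,(400,260)),cv2.resize(j,(371,260))]);cv2.imwrite("pics/c4.png",v)
E
python3 st.py|head -1
```

```text
t 10.22 plate p [-0.1379 -0.0047  0.1028] F [-0.17 -0.34 -0.34] op 0.45
```

View pics/c4.png

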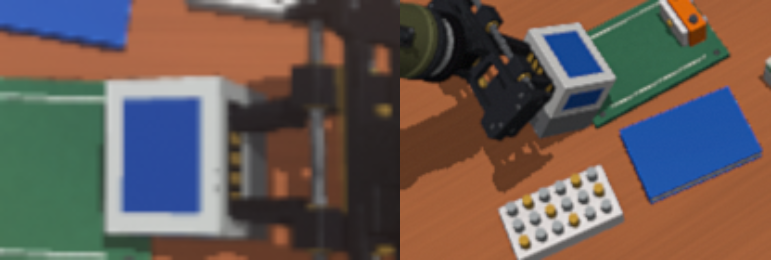

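The pack is tilted about 30°, its front face leaning over the plate edge and still in line, with the fingers just behind the contacts. I'll carry on gently along the arc.

```bash
python3 -m jog '[[[0.0025,0,0.0009,0,0,0],[0.0025,0,0.001,0,0,0],[0.0024,0,0.001,0,0,0]]]' >/dev/null; python3 st.py|head -1; python3 -m jog '[[[0.0024,0,0.0011,0,0,0],[0.0024,0,0.0011,0,0,0],[0.0024,0,0.0012,0,0,0]]]' >/dev/null; python3 st.py|head -1;python3 -m jog '[[[0.0023,0,0.0012,0,0,0],[0.0023,0,0.0013,0,0,0],[0.0023,0,0.0013,0,0,0]]]' >/dev/null; python3 st.py|head -1
```

```text
t 10.6 plate p [-0.1306 -0.0047  0.1045] F [-1.39 -0.35  0.2 ] op 0.45
t 10.97 plate p [-0.1227 -0.0046  0.1058] F [-0.62  0.47 -0.7 ] op 0.46
t 11.35 plate p [-0.1149 -0.0045  0.1067] F [-0.9  -0.41  0.06] op 0.45
```

```bash
for k in 1; do python3 -m jog '[[[0.0015,0,0.001,0,0,0],[0.0015,0,0.001,0,0,0],[0.0014,0,0.001,0,0,0],[0.0014,0,0.001,0,0,0],[0.0014,0,0.0011,0,0,0],[0.0014,0,0.0011,0,0,0]]]' >/dev/null; python3 st.py|head -1; python3 -m jog '[[[0.0013,0,0.0011,0,0,0],[0.0013,0,0.0012,0,0,0],[0.0013,0,0.0012,0,0,0],[0.0013,0,0.0012,0,0,0]]]' >/dev/null; python3 st.py|head -1; done
python3 - <<'E'
from plant import *; import cv2
i=snapshot("top")["frame"][190:255,230:380,::-1]
j=snapshot("scene")["frame"][150:290,90:290,::-1]
v=cv2.hconcat([cv2.resize(i,(430,186)),cv2.resize(j,(266,186))]);cv2.imwrite("pics/c5.png",v)
E
```

```text
t 12.1 plate p [-0.1044 -0.0044  0.1065] F [-0.1   0.04  0.87] op 0.46
t 12.6 plate p [-0.0975 -0.0044  0.1056] F [-0.77  0.2  -0.28] op 0.46
```

View pics/c5.png

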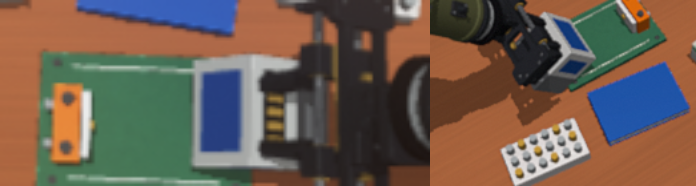

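The pack is at about 50°, contacts visible, not yet over. Continuing slowly.

```bash
python3 -m jog '[[[0.0013,0,0.0012,0,0,0],[0.0012,0,0.0012,0,0,0],[0.0012,0,0.0013,0,0,0],[0.0012,0,0.0013,0,0,0]]]' >/dev/null; python3 st.py|head -1; python3 -m jog '[[[0.0012,0,0.0013,0,0,0],[0.0011,0,0.0013,0,0,0],[0.0011,0,0.0014,0,0,0],[0.0011,0,0.0014,0,0,0]]]' >/dev/null; python3 st.py|head -1
python3 - <<'E'
from plant import *; import cv2
i=snapshot("top")["frame"][190:255,230:380,::-1]
j=snapshot("scene")["frame"][150:290,90:290,::-1]
v=cv2.hconcat([cv2.resize(i,(430,186)),cv2.resize(j,(266,186))]);cv2.imwrite("pics/c6.png",v)
E
```

```text
t 13.2 plate p [-0.0898 -0.0045  0.1051] F [-0.15  0.42  6.41] op 0.45
t 13.7 plate p [-0.0819 -0.0044  0.1042] F [ 2.03  1.45 10.77] op 0.45
```

View pics/c6.png

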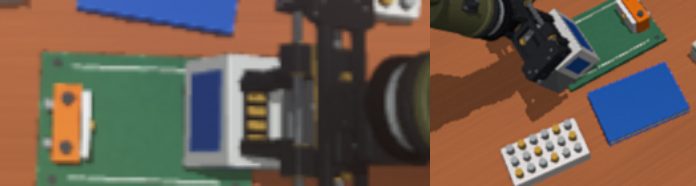

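Run:
```python
from h import *
i=cv2.imread("pics/c6.png")[:,:430]; cv2.imwrite("pics/c6b.png",cv2.resize(i[30:186,140:340],(800,624)[:2] if 0 else (760,593),interpolation=cv2.INTER_CUBIC))
T=R.from_euler('z',a[2])
def proj(x,y,z):
    p=T.apply([x,y,z])+[a[0],a[1],0]; c=Q.inv().apply(p-C); return (M@(c/c[2]))[:2]
def u(p): 
    ph,s=p; f=np.array([-.1+(.095-s)*np.sin(ph),.012+(.095-s)*np.cos(ph)]); r=f+.074*np.array([-np.cos(ph),np.sin(ph)]);return f,r
def res(p):
    f,r=u(p); return [proj(f[0],-.01,f[1])[0]-295.2,proj(r[0],-.01,r[1])[0]-307.4]
for g in (.7,1.0): q=least_squares(res,[g,.012]); print(np.degrees(q.x[0]),q.x[1],q.cost,u(q.x))
```

```text
72.3433436556927 0.029329401208463536 0.0 (array([-0.03742306,  0.0319187 ]), array([-0.05986817,  0.10243265]))
72.34334365569273 0.029329401208463612 0.0 (array([-0.03742306,  0.0319187 ]), array([-0.05986817,  0.10243265]))
```

View pics/c6b.png

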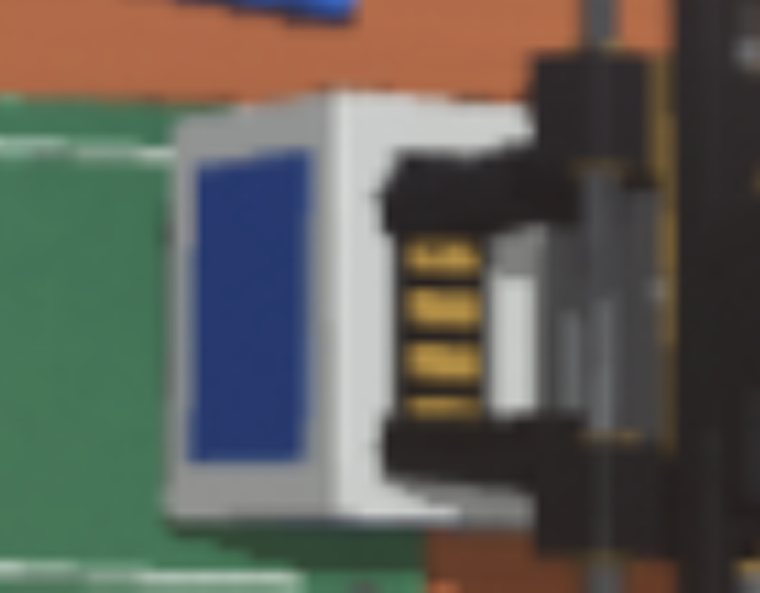

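The enlarged crop shows the pack at roughly 60°, its top face's edges at x≈172 and 335. Its foot has slipped back about 25 mm, and my fingers rub down the face: the force (2, 10.8) points through the edge. I'll drag forward and up along the face instead.

```bash
python3 -m jog '[[[0.0014,0,0.0004,0,0,0],[0.0014,0,0.0004,0,0,0]]]' >/dev/null; python3 st.py|head -1; python3 -m jog '[[[0.0014,0,0.0004,0,0,0],[0.0014,0,0.0004,0,0,0]]]' >/dev/null; python3 st.py|head -1
python3 - <<'E'
from h import *
T=R.from_euler('z',a[2])
def proj(x,y,z):
    p=T.apply([x,y,z])+[a[0],a[1],0]; c=Q.inv().apply(p-C); return (M@(c/c[2]))[:2]
def u(p): 
    ph,s=p; f=np.array([-.1+(.095-s)*np.sin(ph),.012+(.095-s)*np.cos(ph)]); r=f+.074*np.array([-np.cos(ph),np.sin(ph)]);return f,r
def res(p):
    f,r=u(p); return [proj(f[0],-.01,f[1])[0]-294.6,proj(r[0],-.01,r[1])[0]-309.6]
q=least_squares(res,[1,.012]); print(np.degrees(q.x[0]),q.x[1],u(q.x))
E
```

```text
t 14.05 plate p [-0.0802 -0.0044  0.1042] F [0.99 0.22 3.99] op 0.46
t 14.3 plate p [-0.0789 -0.004   0.1039] F [-0.82 -0.21 -1.03] op 0.46
66.6005333324534 0.02420232624573502 (array([-0.03502485,  0.04011654]), array([-0.06441316,  0.10803066]))
```

```bash
cat > ang.py <<'E'
from plant import *; from h import *; import sys
T=R.from_euler('z',a[2])
def proj(x,y,z):
    p=T.apply([x,y,z])+[a[0],a[1],0]; c=Q.inv().apply(p-C); return (M@(c/c[2]))[:2]
def pts(p):
    ph,s=p; f=np.array([-.1+(.095-s)*np.sin(ph),.012+(.095-s)*np.cos(ph)]); d=np.array([-np.cos(ph),np.sin(ph)])
    return f,f+.011*d,f+.063*d,f+.074*d
def blue(im):
    g=im.astype(int)[205:250,270:360]; m=(g[...,2]-g[...,0]>50)&(g[...,2]-g[...,1]>25); 
    n,l,st,ce=cv2.connectedComponentsWithStats(m.astype(np.uint8)); k=1+np.argmax(st[1:,4]); rows=(l==k)
    # subpixel-ish edges: median over rows
    L=[];Rr=[]
    for r in rows:
        w=np.where(r)[0]
        if len(w): L.append(w[0]);Rr.append(w[-1])
    return np.median(L)+269.5,np.median(Rr)+270.5,st[k]
def solve(im):
    l,r,st=blue(im); f=lambda p:[proj(pts(p)[1][0],-.01,pts(p)[1][1])[0]-l,proj(pts(p)[2][0],-.01,pts(p)[2][1])[0]-r]
    q=least_squares(f,[1,.02]); return l,r,st,np.degrees(q.x[0]),q.x[1]
if __name__=="__main__":
    im=snapshot("top")["frame"]; cv2.imwrite("pics/t_%d.png"%int(get_state()["clock"]*100),im[:,:,::-1]); print(solve(im))
E
python3 ang.py; python3 st.py|head -1
```

```text
(np.float64(293.5), np.float64(299.5), array([ 24,  10,   7,  28, 167], dtype=int32), np.float64(79.05777049607735), np.float64(0.024160311192672763))
t 14.35 plate p [-0.0787 -0.004   0.104 ] F [ 0.14 -1.03 -0.08] op 0.45
```

```bash
python3 -m jog '[[[0,0,-0.01,0,0,0],[0,0,-0.01,0,0,0]]]' >/dev/null; python3 st.py|head -1; python3 ang.py
python3 - <<'E'
from ang import *
for s in (.012,.02,.028):
  for d in (80,85,90): P=pts((np.radians(d),s)); print(s,d,[round(proj(p[0],-.01,p[1])[0],1) for p in P])
E
```

```text
t 14.6 plate p [-0.0907 -0.0043  0.1212] F [ 0.32 -0.63  0.52] op 0.45
0.012 80 [np.float64(287.7), np.float64(288.8), np.float64(294.2), np.float64(295.4)]
0.012 85 [np.float64(287.2), np.float64(287.9), np.float64(291.4), np.float64(292.2)]
0.012 90 [np.float64(286.8), np.float64(287.2), np.float64(288.8), np.float64(289.2)]
0.02 80 [np.float64(290.7), np.float64(291.8), np.float64(297.3), np.float64(298.6)]
0.02 85 [np.float64(290.1), np.float64(290.9), np.float64(294.6), np.float64(295.4)]
0.02 90 [np.float64(289.8), np.float64(290.2), np.float64(292.0), np.float64(292.4)]
0.028 80 [np.float64(293.6), np.float64(294.7), np.float64(300.5), np.float64(301.8)]
0.028 85 [np.float64(293.1), np.float64(293.9), np.float64(297.7), np.float64(298.6)]
0.028 90 [np.float64(292.8), np.float64(293.2), np.float64(295.2), np.float64(295.6)]Traceback (most recent call last):
  File "ang.py", line 21, in <module>
    im=snapshot("top")["frame"]; cv2.imwrite("pics/t_%d.png"%int(get_state()["clock"]*100),im[:,:,::-1]); print(solve(im))
                                                                                                                ~~~~~^^^^
  File "ang.py", line 18, in solve
    l,r,st=blue(im); f=lambda p:[proj(pts(p)[1][0],-.01,pts(p)[1][1])[0]-l,proj(pts(p)[2][0],-.01,pts(p)[2][1])[0]-r]
           ~~~~^^^^
  File "ang.py", line 10, in blue
    n,l,st,ce=cv2.connectedComponentsWithStats(m.astype(np.uint8)); k=1+np.argmax(st[1:,4]); rows=(l==k)
                                                                        ~~~~~~~~~^^^^^^^^^^
    return _wrapfunc(a, 'argmax', axis=axis, out=out, **kwds)
    return bound(*args, **kwds)
ValueError: attempt to get argmax of an empty sequence
```

```bash
ls -t pics/t_*|head -1
python3 - <<'E'
import cv2,glob,os
f=max(glob.glob("pics/t_*"),key=os.path.getmtime); im=cv2.imread(f)[:,:,::-1]
for v in (215,228,243): print(v,[(u,*map(int,im[v,u])) for u in range(284,342,1 if v==228 else 3)])
E
```

```text
pics/t_1465.png
215 [(284, 76, 116, 91), (287, 93, 129, 106), (290, 78, 79, 84), (293, 230, 232, 230), (296, 230, 231, 230), (299, 61, 59, 60), (302, 62, 59, 60), (305, 80, 78, 78), (308, 174, 176, 175), (311, 228, 230, 228), (314, 124, 125, 127), (317, 136, 138, 140), (320, 93, 93, 94), (323, 57, 54, 55), (326, 46, 42, 43), (329, 45, 41, 42), (332, 41, 36, 36), (335, 45, 38, 36), (338, 67, 60, 51), (341, 94, 77, 51)]
228 [(284, 71, 119, 88), (285, 70, 118, 87), (286, 69, 117, 87), (287, 70, 118, 88), (288, 71, 114, 88), (289, 63, 91, 81), (290, 44, 49, 71), (291, 117, 121, 126), (292, 205, 207, 205), (293, 231, 232, 231), (294, 231, 232, 231), (295, 230, 232, 230), (296, 230, 232, 230), (297, 195, 197, 195), (298, 65, 59, 51), (299, 151, 123, 68), (300, 216, 176, 87), (301, 215, 175, 87), (302, 215, 175, 87), (303, 215, 175, 87), (304, 215, 175, 87), (305, 214, 175, 87), (306, 177, 142, 74), (307, 86, 84, 83), (308, 176, 179, 176), (309, 229, 230, 229), (310, 228, 230, 229), (311, 229, 230, 229), (312, 229, 230, 229), (313, 200, 202, 200), (314, 114, 114, 116), (315, 138, 141, 143),
[... 262 characters left out ...]
), (328, 133, 135, 137), (329, 120, 116, 115), (330, 99, 71, 58), (331, 104, 64, 46), (332, 104, 64, 46), (333, 104, 64, 46), (334, 104, 64, 45), (335, 105, 64, 46), (336, 104, 64, 45), (337, 93, 63, 50), (338, 86, 82, 79), (339, 112, 113, 115), (340, 107, 108, 110), (341, 87, 71, 66)]
243 [(284, 72, 119, 88), (287, 72, 119, 88), (290, 78, 77, 77), (293, 231, 233, 231), (296, 231, 232, 231), (299, 218, 220, 217), (302, 211, 214, 211), (305, 211, 213, 210), (308, 226, 228, 226), (311, 229, 231, 230), (314, 121, 122, 123), (317, 122, 123, 124), (320, 46, 41, 40), (323, 45, 41, 39), (326, 45, 40, 39), (329, 44, 40, 38), (332, 41, 36, 34), (335, 43, 38, 37), (338, 44, 39, 39), (341, 44, 40, 40)]
```

Run:
```python
from h import *
im=cv2.imread("pics/t_1465.png")
g=im.astype(float).mean(2)
for v in (212,216,220,224,228,232,236,240,244):
    w=g[v,286:296]; k=np.argmax(np.diff(w)); e=286+np.interp(150,w[k-1:k+3],np.arange(k-1,k+3))
    print(v,round(e,2),loc(back((e,v),.086)).round(4))
for v in (224,228,232):
    w=im[v,:,0].astype(float)[325:333]; e=325+np.interp(-95,-w,np.arange(8)); print("foot",v,e,loc(back((e,v),.086)).round(4))
w=g[:,294]; print([(v,int(w[v])) for v in list(range(204,212))+list(range(243,254))])
```

```text
212 291.69 [[-0.0223 -0.0484]]
216 291.68 [[-0.0225 -0.0383]]
220 291.5 [[-0.0223 -0.0283]]
224 291.42 [[-0.0224 -0.0184]]
228 291.34 [[-0.0224 -0.0084]]
232 290.96 [[-0.0217  0.0015]]
236 290.92 [[-0.0218  0.0113]]
240 290.92 [[-0.0221  0.0211]]
244 290.86 [[-0.0222  0.0309]]
foot 224 325.0 [[-0.1055 -0.0217]]
foot 228 329.35087719298247 [[-0.1163 -0.0123]]
foot 232 329.36206896551727 [[-0.1164 -0.0024]]
[(204, 119), (205, 118), (206, 119), (207, 118), (208, 116), (209, 178), (210, 224), (211, 230), (243, 231), (244, 231), (245, 231), (246, 231), (247, 156), (248, 76), (249, 62), (250, 61), (251, 61), (252, 87), (253, 185)]
```

The pixel rows show the pack lying flat and square: contacts up, top end at x=-0.022, foot at -0.117. Moving behind the foot.

```bash
python3 -m jog '[[[-0.018,0,-0.022,-0.0046,0,0.0065],[-0.0255,0,-0.0175,0,0,0],[-0.0182,0,0.0259,0,0,0],[-0.0182,0,0.0259,0,0,0],[-0.0182,0,0.0259,0,0,0],[0,0,0,0,0,0]]]' >/dev/null; python3 st.py
```

```text
t 15.4 plate p [-0.1487 -0.0034  0.0317] F [-0.4  -0.91  1.1 ] op 0.45
axes x,y,z [ 0.818 -0.002  0.575] [ 0.    -1.    -0.004] [ 0.575  0.003 -0.818] q [ 0.78  1.14 -0.71  1.85  0.12  0.5   0.22]
```

```bash
python3 -m jog '[[[0.0082,0,0.0057,0,0,0],[0.0066,0,0.0046,0,0,0],[0.0025,0,0.0017,0,0,0],[0.0025,0,0.0017,0,0,0],[0.0025,0,0.0017,0,0,0],[0.0025,0,0.0017,0,0,0]]]' >/dev/null; python3 st.py|head -1; python3 -m jog '[[[0.0025,0,0.0017,0,0,0],[0.0025,0,0.0017,0,0,0],[0.0025,0,0.0017,0,0,0],[0.0025,0,0.0017,0,0,0]]]' >/dev/null; python3 st.py|head -1; python3 -m jog '[[[0.0025,0,0.0017,0,0,0],[0.0025,0,0.0017,0,0,0],[0.0025,0,0.0017,0,0,0],[0.0025,0,0.0017,0,0,0]]]' >/dev/null; python3 st.py|head -1
```

```text
t 16.15 plate p [-0.1203 -0.0056  0.0337] F [-7.11  0.74  5.61] op 0.45
t 16.65 plate p [-0.108  -0.0057  0.0338] F [-5.93  0.06  3.51] op 0.46
t 17.15 plate p [-0.0958 -0.0056  0.0339] F [-5.32 -0.69  3.58] op 0.46
```

```bash
python3 -m jog '[[[0.0025,0,0.0017,0,0,0],[0.0025,0,0.0017,0,0,0],[0.0025,0,0.0017,0,0,0],[0.0025,0,0.0017,0,0,0]]]' >/dev/null; python3 st.py|head -1; python3 -m jog '[[[0.0025,0,0.0017,0,0,0],[0.0025,0,0.0017,0,0,0],[0.0016,0,0.0011,0,0,0],[0.0016,0,0.0011,0,0,0]]]' >/dev/null; python3 st.py|head -1; python3 -m jog '[[[0.0012,0,0.0008,0,0,0],[0.0012,0,0.0008,0,0,0]]]' >/dev/null; python3 st.py|head -1; python3 ang.py 2>/dev/null
python3 - <<'E'
from h import *; import glob,os
im=cv2.imread(max(glob.glob("pics/t_*"),key=os.path.getmtime)); g=im.astype(float).mean(2)
for v in (214,224,234,244): print(v,g[v,255:288].astype(int))
E
```

```text
t 17.65 plate p [-0.0827 -0.0051  0.034 ] F [-4.82 -1.24  1.74] op 0.45
t 18.15 plate p [-0.0718 -0.0043  0.034 ] F [-4.02  1.17  1.81] op 0.46
t 18.4 plate p [-0.069  -0.0043  0.0341] F [-4.12 -0.52  0.25] op 0.45
214 [ 98 105 105 111 120 120 120 120 117 121 136 133 125 123 184 231 231 231
 231 203  97  82  91 106 106 105 105 105 105 122 187 230 229]
224 [ 87 114 133 180 234 234 202  74  95  95  95  95  90 159 229 232 232 232
 231 197  64  92 105 106 106 105 111 113  88  92 185 230 230]
234 [144 145 128 164 234 226 180 119  84  96  95  95  89 164 233 233 232 232
 211 117  59  80  95  94  95  95  99  93  60 148 227 231 231]
244 [143 143 150 174 209 179  72  76  95  95  94  93 121 195 233 233 233 232
 232 232 232 232 232 232 232 232 232 232 232 231 231 231 231]
```

```bash
python3 -m jog '[[[0.0012,0,0.0008,0,0,0],[0.0012,0,0.0008,0,0,0],[0.0012,0,0.0008,0,0,0],[0.0012,0,0.0008,0,0,0]]]' >/dev/null; python3 st.py|head -1; python3 -m jog '[[[0.0012,0,0.0008,0,0,0],[0.0012,0,0.0008,0,0,0]]]' >/dev/null; python3 st.py|head -1;  python3 -m jog '[[[0.0008,0,0.0006,0,0,0],[0.0008,0,0.0006,0,0,0]]]' >/dev/null; python3 st.py|head -1
```

```text
t 18.95 plate p [-0.0631 -0.0044  0.0343] F [-2.87 -1.03 -0.2 ] op 0.46
t 19.2 plate p [-0.0603 -0.0044  0.0343] F [-3.42 -0.07 -1.66] op 0.46
t 19.45 plate p [-0.0584 -0.0045  0.0343] F [-2.75 -0.78 -0.65] op 0.45
```

```bash
for i in 1; do python3 -m jog '[[[0.0006,0,0.0004,0,0,0],[0.0006,0,0.0004,0,0,0]]]' >/dev/null; python3 st.py|head -1; python3 -m jog '[[[0.0006,0,0.0004,0,0,0],[0.0006,0,0.0004,0,0,0]]]' >/dev/null; python3 st.py|head -1; python3 -m jog '[[[0.0006,0,0.0004,0,0,0]]]' >/dev/null; python3 st.py|head -1; python3 -m jog '[[[0.0006,0,0.0004,0,0,0]]]' >/dev/null; python3 st.py|head -1; done
```

```text
t 19.7 plate p [-0.057  -0.0045  0.0343] F [-3.18 -0.48 -1.01] op 0.45
t 19.95 plate p [-0.0556 -0.0045  0.0343] F [-3.02 -0.4  -1.01] op 0.46
t 20.07 plate p [-0.0549 -0.0045  0.0344] F [-4.2  -0.27 -0.38] op 0.45
t 20.2 plate p [-0.0541 -0.0045  0.0344] F [-4.   -0.02 -2.  ] op 0.45
```

```bash
for i in 1; do python3 -m jog '[[[0.0005,0,0.0003,0,0,0]]]' >/dev/null; python3 st.py|head -1; python3 -m jog '[[[0.0005,0,0.0003,0,0,0]]]' >/dev/null; python3 st.py|head -1; python3 -m jog '[[[0.0005,0,0.0003,0,0,0]]]' >/dev/null; python3 st.py|head -1; python3 -m jog '[[[0.0005,0,0.0003,0,0,0]]]' >/dev/null; python3 st.py|head -1; done
```

```text
t 20.32 plate p [-0.0535 -0.0045  0.0344] F [-3.1   0.33 -1.98] op 0.45
t 20.45 plate p [-0.0529 -0.0045  0.0345] F [-2.55  0.34 -2.14] op 0.46
t 20.57 plate p [-0.0523 -0.0045  0.0345] F [-2.38 -0.37 -1.37] op 0.46
t 20.7 plate p [-0.052  -0.0046  0.0345] F [-3.77 -0.07 -2.57] op 0.45
```

```bash
for i in 1; do python3 -m jog '[[[0.00035,0,0.0004,0,0,0]]]' >/dev/null; python3 st.py|head -1; python3 -m jog '[[[0.00035,0,0.0004,0,0,0]]]' >/dev/null; python3 st.py|head -1; done
```

```text
t 20.82 plate p [-0.0518 -0.0046  0.0343] F [-5.45  0.27 -1.2 ] op 0.45
t 20.95 plate p [-0.0517 -0.0046  0.0341] F [-6.78  0.82  1.75] op 0.46
```

```bash
python3 -m jog '[[[0.0004,0,0.0003,0,0,0]]]' >/dev/null; python3 st.py|head -1; python3 -m jog '[[[0.0004,0,0.0003,0,0,0]]]' >/dev/null; python3 st.py|head -1
```

```text
t 21.07 plate p [-0.0516 -0.0047  0.0341] F [-8.05  1.12  1.55] op 0.46
t 21.2 plate p [-0.0515 -0.0047  0.034 ] F [-10.24   1.97   3.12] op 0.45
```

```bash
python3 -m jog '[[[0.0004,0,0.0001,0,0,0],[0,0,0,0,0,0]]]' >/dev/null; python3 st.py|head -1; python3 -m jog '[[[0,0,0,0,0,0]]]' >/dev/null; python3 st.py|head -1; python3 -m jog '[[[0,0,0,0,0,0]]]' >/dev/null; python3 st.py|head -1
```

```text
t 21.45 plate p [-0.0515 -0.0047  0.0341] F [-10.6    1.13   2.93] op 0.46
t 21.57 plate p [-0.0515 -0.0047  0.0341] F [-9.84  1.31  1.95] op 0.46
t 21.7 plate p [-0.0515 -0.0047  0.0341] F [-9.66  0.21  2.53] op 0.45
```

```bash
python3 -m jog '[[[0.0004,0,0.0002,0,0,0],[0,0,0,0,0,0]]]' >/dev/null; python3 st.py|head -1; python3 -m jog '[[[0,0,0,0,0,0]]]' >/dev/null; python3 st.py|head -1; python3 -m jog '[[[-0.0041,0,-0.0029,0,0,0],[-0.0246,0,-0.0172,0,0,0],[-0.0246,0,-0.0172,0,0,0],[0.011,0,-0.044,0,0,0],[0.011,0,-0.044,0,0,0],[0,0,0,0,0,0]]]' >/dev/null; python3 st.py|head -1
python3 - <<'E'
from plant import *; import cv2
i=snapshot("top")["frame"][150:265,230:390,::-1]
j=snapshot("scene")["frame"][110:300,80:350,::-1]
v=cv2.hconcat([cv2.resize(i,(480,345),interpolation=cv2.INTER_CUBIC),cv2.resize(j,(320,225))[:,:] if 0 else cv2.copyMakeBorder(cv2.resize(j,(320,225)),0,120,0,0,0)]);cv2.imwrite("pics/fin.png",v)
E
```

```text
t 21.95 plate p [-0.0514 -0.0047  0.0341] F [-11.21   1.42   2.38] op 0.46
t 22.07 plate p [-0.0514 -0.0047  0.0341] F [-11.31   0.11   2.89] op 0.45
t 22.82 plate p [-0.1464 -0.0065  0.1221] F [ 0.23 -0.24 -0.19] op 0.45
```

View pics/fin.png

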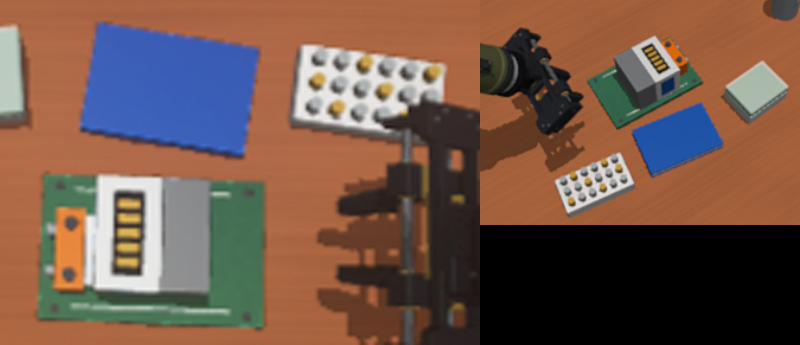

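The pack lies flat on the plate with its contacts up, square against the stop's pad (pack edge at x≈96). The fingers are well clear and the bystanders have not moved.

```bash
python3 -c "
from plant import *
print(finish_job())"
```

```text
the job is handed in; nothing more can be done
None
```

The pack lies flat on the plate with its contacts up, square against the end stop; I pressed it home with about 11 N (roughly 7 N beyond sliding by my estimate), let go, and handed the job in, though its foot slipped back about 20 mm while tipping.

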